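# Wipe chips off a gear cover, dip-gauge its filler tube, show the gauge

### The arm

A 6-joint arm with a two-finger parallel gripper is mounted at the origin on the work surface. World frame = base frame: x ahead of the robot, y to its left, z up, the work surface at z = 0. Lengths are in mm, angles in rad, forces in N, time in s.
With the tool pointing down it reaches from about 350 to 975 mm from the base axis. Payload 7.1 kg.
Tool frame: the origin (TCP) lies at the very end of the fingers, on their centre line; the grasp point (between the pads) lies 19 mm behind it (ctrl.tcp_to_grasp is the distance from the TCP to the grasp point, in mm); z points along the fingers, x is the direction in which the jaws open and shut, and the axes are right-handed (so a half turn about z gives the same grasp; the last joint's range is limited). The gripper opens to 88 mm and grips with 3 to 60 N. Pads are 20 mm wide; open, the fingers measure 115 mm over their backs; the gripper's body (75 mm by 178 mm) begins 61 mm behind the grasp point.
Start: joints at [-1.239, 0.423, 1.63, -0, 1.089, -0.019], TCP at [214.797, -586.913, 222.675] pointing down, gripper open.
Joint ranges: [-3, 3], [-0.9, 2.11], [0.09, 2.58], [-1.31, 4.45], [0.11, 2.69], [-2.54, 2.54]. Speed limits (rad/s): [2.39, 2.39, 3.01, 3.14, 3.14, 3.14].

### API

Orientations are given as a rotation vector (axis times angle).
In Python, from workcell import get_obs, viewer, ctrl, masks_of gives the robot as it stands. The module is installed in compiled form; this text tells all that it offers.
- The arm moves only by the shell command python3 -m inch 'ROWS'. ROWS is JSON, a list of rows, each an object of numbers: "tx", "ty", "tz": the shift along the tool's x, y, z in cm; "ax", "ay", "az": the turn, a rotation vector about the tool's x, y, z in degrees; "jaw": the opening, from 0 (shut) to 1 (fully open). In form: [{"tx": .., "ty": .., "tz": .., "ax": .., "ay": .., "az": .., "jaw": ..}, ...]. A call has 1 to 12 rows; each row shifts and turns the commanded pose from where the row before left it, along the tool's axes as they then stand; what a row does not reach is not made up. A row lasts 1/8 s, in which the tool goes at most 62.5 mm and 10.7 degrees, less where a joint would pass 70% of its speed; a pose out of reach is approached as far as the arm can. A call is refused whole if a number of a shift passes 6.25 or a number of a turn 10.7, either way. A call with a gripper value outside its range is refused whole. The fingers move at their own pace and stop on an object; the grip force is fixed at half the most. Time passes only in rows, so rows that do not move let the fingers close. It gives the time, the measured TCP pose, the force and the opening at its end, in the units of the state.
- get_obs(): the state, without advancing time (a new reading comes with each control period).
- viewer.get_image(name): name is "scene" or "top" or "wrist"; returns (picture, depth): 480x640x3 uint8, red, green, blue; 480x640 float32, mm along the optical axis (not along the pixel's ray), 0 where there is no reading.
- viewer.get_calibration(name): a dict with "fx", "fy", "cx", "cy" (pixels), "rvec" (rotation vector, rad) and "tvec" (3), from world to camera coordinates, as OpenCV has them. Camera axes: x right, y down, z forward; pixel columns grow to the right and rows downward; lengths in mm; the calibration is good to about 2 mm. A picture is of the moment at which its call begins: read the wrist's pose just before it. get_calibration takes no time and is no camera call; for the wrist camera it gives the pose at the moment of the call.
- ctrl.close_job(): hands the job in, once; it reports no verdict.
Trained networks look in the newest picture that a camera, given by its name, has taken for a name from the list of things; names that differ only in an ending like _2 or _b are one class to them, and where a whole thing is asked for, a point or a joint stands for the part that bears it (a point fixed in the world has none). Each returns a list of dicts, best first, with "score" (0 to 1); they miss things now and then, are a little off and sometimes report something else, mostly with a low value. They report only what shows in the picture. A call takes as long as a camera call. They do not tell look-alikes from the thing itself.
- masks_of(camera, thing): "pixels" (480x640 bool, what is visible of it) and "location" ([column, row] in pixels, amid what is visible of it).
The state is a dict: "t": time; "qpos": joint angles; "qvel": joint speeds; "joint_torque": joint torques, N m; "ee_pos": TCP position; "orientation": TCP orientation; "ft_force": force on the tool from outside, world axes, zero at the start; "moment": the same for the moment, N m; "width": finger opening in mm.
Only numpy, scipy, OpenCV 4.12 (cv2) and the standard library are available. Lean on these libraries where they do the work, as an engineer would, in place of code of your own. Each camera call takes 0.05 s, during which the arm holds its last target. There are 200 camera calls.

### The job

Take the scraper block and push the three loose steel chips off the cover plate into the trough along its side, moving them with the scraper only, then stand the scraper upright back on the bench. Then take the gauge rod from its rest by its handle, slide it down the sloping tube until its collar stops on the rim and leave it there for a moment, draw it right out again, and hold it level with its tip a few centimetres above the middle of the reader's round glass, touching nothing. Finish like that, still holding the rod in the gripper, and leave everything else on the bench where it is.

Things in the scene. Friction and masses are not known exactly. Their poses are not given: they have to be found in the camera images.
- cover: Fixed aluminium plate, top 30 mm above the bench; origin on the bench, z up, x roughly away from the robot. Plate spans x -95..95, y -75..65 mm, bare for x > -10. Chip trough along its +y side: inside y 65..121, x -91..91, floor 4, outer walls 24 mm high. Bracket 30 x 40 mm at x -78..-48, y -20..20, carries the sloping tube.
- tube: Steel filler tube on the cover, outside diameter 24, bore 13, length 75 mm. Origin at the centre of its mouth, 90 mm above the bench, at (-25, 0, 90) mm in the cover's frame. Its z axis points out of the mouth along the bore: 30 degrees above level, towards the cover's +x (away from the robot), over the bare plate.
- chip0_center (a point): Loose steel chip, a small dark flake block 16 x 12 x 7 mm, 11 g, lying on the bare part of the cover's top (at cover x 10..74, y -22..42 mm). Point at its centre.
- chip1_center (a point): Loose steel chip, a small dark flake block 16 x 12 x 7 mm, 11 g, lying on the bare part of the cover's top (at cover x 10..74, y -22..42 mm). Point at its centre.
- chip2_center (a point): Loose steel chip, a small dark flake block 16 x 12 x 7 mm, 11 g, lying on the bare part of the cover's top (at cover x 10..74, y -22..42 mm). Point at its centre.
- scraper: Scraper block as a whole, 220 g; origin at the centre of its underside, z up, x along its length. Grey foot 95 x 30 mm, 28 mm high, with a rubber strip; on it a wooden handle 62 mm long (x), 22 mm thick (y), from 28 to 80 mm high. Stands upright on the bench.
- scraper_grip (a point): Point in the scraper's handle, 54 mm above its underside, on its centre line; axes as the scraper's (x along the length, y across the 22 mm thickness, z up).
- rest: Fixed rest holding the rod level, rod axis 58 mm above the bench. Base 160 x 50 x 8 mm, two notched posts 36 mm wide: one 32..44 mm behind the handle's centre, one under the thin rod 79..91 mm ahead of it; their cheeks reach 62 mm high. Origin on the bench about below the handle's centre, x along the rod towards its tip.
- rod: Gauge rod as a whole, 110 g; origin and axes as rod_grip.
- rod_grip (a point): Centre of the gauge rod's black square handle, 14 x 14 x 90 mm; x axis along the rod towards its tip. Steel collar (24 mm diameter, 8 thick) 45..53 mm ahead of this point, then the thin rod, 8 mm diameter, 65 long, last 6 mm tapered. Starts level in the rest, tip roughly towards the robot; handle free on both sides from 32 mm behind to 45 mm ahead.
- rod_collar (a point): Centre of the collar's front face (the one that stops on the tube's rim), 53 mm ahead of the handle's centre; axes as rod_grip.
- rod_tip (a point): Tip of the gauge rod, 118 mm ahead of the handle's centre; axes as rod_grip.
- reader: Optical reader, fixed: grey housing 84 x 84 mm, 28 mm high, origin at the centre of its underside. Stands either at the left or the right end of the work area; the scraper starts at the other end.
- reader_glass (a point): Centre of the reader's round glass (64 mm diameter), on its upper face, 30 mm above the bench.
- can: Bystander: small plain metal tin, 62 mm diameter, 60 mm high, standing beyond the work.
- weight: Bystander: steel test weight, 40 mm diameter, 54 mm high, at the left.
- tape: Bystander: cardboard tape core, 90 mm diameter, 24 mm high, lying flat at the right.
- screwdriver: Bystander: screwdriver 140 mm long, lying flat beyond the rest.
- chip0: The same chip as a whole; origin at the centre of its underside.
- chip1: The same chip as a whole; origin at the centre of its underside.
- chip2: The same chip as a whole; origin at the centre of its underside.
There are look-alikes about, which are no part of the job. Leave any orange or pink look-alike of the rest alone.

How it is judged (in metres and radians):
On the way, in this order (a step that is already met when the one before it is completed fails the run):
1. all three chips lie in the trough (y of chip0_center in the frame of cover between 0.065 and 0.123 m and x of chip0_center in the frame of cover between -0.094 and 0.094 m and height (world z) of each of chip0_center, chip1_center, chip2_center below 0.023 m and y of chip1_center in the frame of cover between 0.065 and 0.123 m and x of chip1_center in the frame of cover between -0.094 and 0.094 m and y of chip2_center in the frame of cover between 0.065 and 0.123 m and x of chip2_center in the frame of cover between -0.094 and 0.094 m), for 0.2 s.
2. the rod is in the tube with its collar stopped on the rim (z of rod_collar in the frame of tube between -0.003 and 0.0025 m and distance between rod_collar and tube below 0.006 m and angle between the x axis of rod_grip and the z axis of tube, either way round below 0.15 rad), for 0.2 s.
3. the rod is drawn right out of the tube, held by the gripper (z of rod_tip in the frame of tube above 0.005 m and contact force between the fingers and rod above 1 N), for 0.1 s.
At the end, for the whole second after the job is handed in: Chips inside the trough, below 23 mm; scraper released, at rest, upright (0.2 rad) on the bench, clear of cover and reader; rod gripped, still, level within 0.12 rad, touching only the fingers, tip within 22 mm sideways of the glass centre and 12 to 85 mm above it (all of step 1 and contact force between the fingers and rod above 1 N and contact force between each of rod, scraper and cover below 0.1 N and contact force between rod and rest below 0.1 N and contact force between each of rod, scraper and reader below 0.1 N and contact force between each of rod, the fingers and scraper below 0.1 N and angle between rod_grip's own x axis and vertical between 1.4508 and 1.6908 rad and horizontal distance between rod_tip and reader_glass below 0.022 m and height (world z) of rod_tip between 0.042 and 0.115 m and linear speed of each of rod, scraper below 0.02 m/s and height (world z) of scraper_grip between 0.048 and 0.06 m and angle between scraper_grip's own z axis and vertical below 0.2 rad); the arm keeps its last pose, push and grip.
It fails at once if the robot or the gauge rod touches a chip (they are moved with the scraper only) (contact force between any of the fingers, the arm, rod and chip0 above 0.2 N or contact force between any of the fingers, the arm, rod and chip1 above 0.2 N or contact force between any of the fingers, the arm, rod and chip2 above 0.2 N).
It fails at once if a bystander is shoved (over 30 mm) or knocked over (distance of any of can, weight, tape, screwdriver from where it was at the start of the episode above 0.03 m or angle between any of can, weight's own z axis and vertical above 0.5 rad).
It also fails if it takes over 72 s, if anything falls off the work surface, if the arm or the gripper's body presses on something with over 40 N, if the wrist force passes 120 N, or if a joint passes its speed limit or range.

## Working session

There is one attempt and no reset: what is moved stays moved. The work goes in short steps, Python scripts to look and compute and a shell command to move; the robot and the scene stay as the last step left them, time stands still between calls to the robot, and variables do not carry over. Pictures are saved under pics/ and viewed, about 8 in all and at most 12, crops included, and the job is handed in when it is done.

```bash
mkdir -p pics
cat > h.py <<'E'
import numpy as np, cv2
from workcell import get_obs, viewer, ctrl, masks_of
from scipy.spatial.transform import Rotation as R
def shot(n, f=None):
    im,d=viewer.get_image(n); c=viewer.get_calibration(n)
    if f: cv2.imwrite('pics/'+f, cv2.cvtColor(im,cv2.COLOR_RGB2BGR))
    return im,d,c
def cloud(d,c,m=None):
    v,u=np.nonzero((d>0) if m is None else (m&(d>0)))
    z=d[v,u]; P=np.c_[(u-c['cx'])/c['fx']*z,(v-c['cy'])/c['fy']*z,z]
    Rm=cv2.Rodrigues(np.array(c['rvec'],float))[0]
    return (P-np.ravel(c['tvec']))@Rm
def proj(P,c):
    K=np.array([[c['fx'],0,c['cx']],[0,c['fy'],c['cy']],[0,0,1]])
    return cv2.projectPoints(np.atleast_2d(np.array(P,float)),np.array(c['rvec'],float),np.array(c['tvec'],float),K,None)[0][:,0]
E
python3 - <<'E'
from h import *
o=get_obs(); print({k:np.round(v,3) for k,v in o.items()})
for n in ['top','scene']:
    im,d,c=shot(n,n+'0.png')
    print(n,np.round(-cv2.Rodrigues(np.array(c['rvec'],float))[0].T@np.ravel(c['tvec'])))
    for t in ['cover','tube','chip0','chip1','scraper','rest','rod','reader','can','weight','tape','screwdriver']:
        for r in masks_of(n,t)[:4]:
            P=cloud(d,c,r['pixels'])
            if len(P): print(t,round(r['score'],2),np.round(r['location']),len(P),'med',np.round(np.median(P,0)),'lo',np.round(np.percentile(P,2,0)),'hi',np.round(np.percentile(P,98,0)))
E
```

```text
{'t': np.float64(0.0), 'qpos': array([-1.239,  0.424,  1.631, -0.   ,  1.089, -0.019]), 'qvel': array([-0.   , -0.   , -0.001,  0.002,  0.001, -0.001]), 'joint_torque': array([ 2.0000e-03, -5.4462e+01, -2.7366e+01,  6.4000e-02,  2.3000e-02,
       -0.0000e+00]), 'ee_pos': array([ 214.63 , -586.414,  221.912]), 'orientation': array([-2.574e+00,  1.799e+00,  2.000e-03]), 'ft_force': array([0.089, 0.238, 0.139]), 'moment': array([-0.009, -0.029,  0.002]), 'width': np.float64(87.907)}
top [ 354.   -6. 1260.]
tube 0.95 [284. 249.] 364 med [497.  69.  82.] lo [464.  56.  57.] hi [537.  84. 100.]
tube 0.46 [409. 248.] 380 med [ 508. -214.   65.] lo [ 423. -232.   54.] hi [ 573. -196.   72.]
scraper 0.9 [470. 257.] 685 med [ 484. -368.   46.] lo [ 445. -391.    5.] hi [ 532. -347.   84.]
rest 0.94 [400. 254.] 1076 med [ 491. -208.    9.] lo [ 422. -244.    1.] hi [ 572. -179.   64.]
rest 0.58 [386. 336.] 1378 med [ 300. -177.   10.] lo [ 228. -211.    4.] hi [ 373. -141.   63.]
rest 0.56 [486. 361.] 1592 med [ 245. -413.    9.] lo [ 174. -458.    1.] hi [ 317. -365.   63.]
rod 0.94 [405. 246
[... 2247 characters left out ...]
.] lo [415. 325.   6.] hi [503. 410.  33.]
reader 0.6 [260. 223.] 931 med [ 499. -209.    9.] lo [ 434. -240.    4.] hi [ 576. -179.   61.]
reader 0.15 [342. 262.] 279 med [512.  72.  82.] lo [469.  53.  57.] hi [540.  83.  99.]
can 0.96 [228. 306.] 927 med [741. -42.  54.] lo [ 708. -109.   -1.] hi [765. -23.  63.]
can 0.43 [184. 260.] 363 med [ 722. -246.   21.] lo [ 703. -294.   -1.] hi [ 732. -167.   28.]
weight 0.58 [408. 387.] 412 med [635. 336.  38.] lo [615. 316.   6.] hi [647. 351.  55.]
tape 0.71 [180. 233.] 573 med [ 656. -350.   19.] lo [ 612. -394.    1.] hi [ 692. -310.   28.]
screwdriver 0.62 [184. 256.] 362 med [ 722. -247.   21.] lo [ 703. -295.   -1.] hi [ 732. -168.   28.]
```

View pics/top0.png

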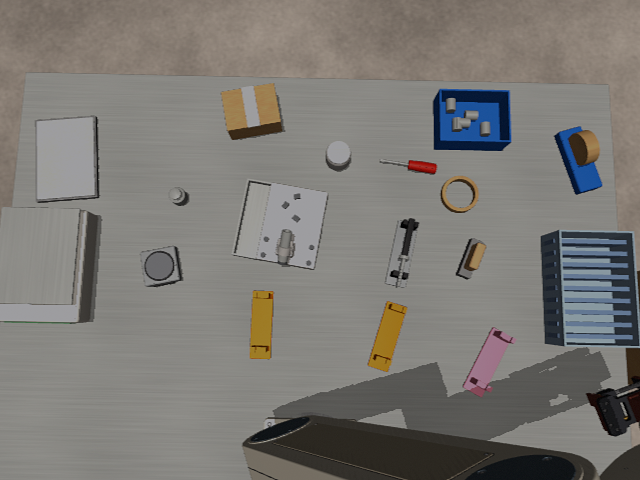

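Run:
```python
import cv2
im=cv2.imread('pics/scene0.png'); cv2.imwrite('pics/scene0c.png',cv2.resize(im[150:450,150:550],(800,600),interpolation=cv2.INTER_CUBIC))
```

```text
(no output)
```

View pics/scene0c.png

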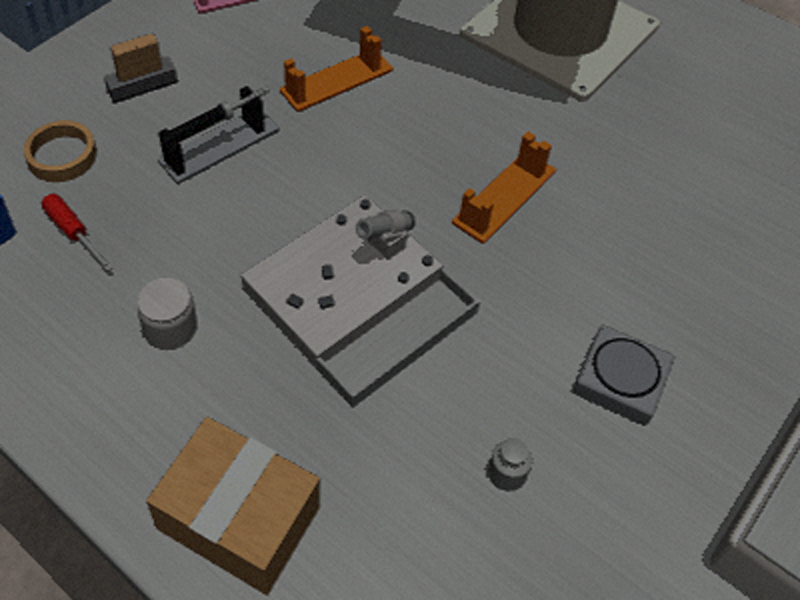

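```bash
cat >> h.py <<'E'
def rect(P,lo,hi):
    Q=P[(P[:,2]>lo)&(P[:,2]<hi)][:,:2].astype(np.float32)
    (c,s,a)=cv2.minAreaRect(Q); return np.round(c,1),np.round(s,1),round(a,1),len(Q)
def tool(yaw,pitch=0):
    """tool down; tool x at world angle yaw (deg)"""
    x=np.array([np.cos(np.radians(yaw)),np.sin(np.radians(yaw)),0]); z=np.array([0,0,-1.])
    return np.c_[x,np.cross(z,x),z]
def go(p,Rt):
    """remaining motion: turn rotvec (deg, tool axes), shift (cm) in current tool axes and in final tool axes"""
    o=get_obs(); Rc=R.from_rotvec(o['orientation']).as_matrix(); d=(np.array(p)-o['ee_pos'])/10
    print('turn',np.round(np.degrees(R.from_matrix(Rc.T@Rt).as_rotvec()),1),'shift now',np.round(Rc.T@d,2),'shift after',np.round(Rt.T@d,2),'t',round(float(o['t']),2))
E
python3 - <<'E'
from h import *
c=viewer.get_calibration('wrist'); o=get_obs(); Rc=R.from_rotvec(o['orientation']).as_matrix()
Rw=cv2.Rodrigues(np.array(c['rvec'],float))[0]; p=-Rw.T@np.ravel(c['tvec'])
print('cam in tool',np.round(Rc.T@(p-o['ee_pos'])),'axes cam in tool\n',np.round(Rc.T@Rw.T,2),c['fx'],c['cx'],c['cy'])
for n in ['top','scene']:
    im,d,c=shot(n)
    for t in ['scraper','rod','reader','cover']:
        m=masks_of(n,t)
        if not m: continue
        P=cloud(d,c,m[0]['pixels'])
        print(n,t,[rect(P,*h) for h in ({'scraper':[(20,33),(70,90)],'rod':[(50,75)],'reader':[(22,36)],'cover':[(24,36)]}[t])])
E
```

```text
cam in tool [  -1.  -71. -162.] axes cam in tool
 [[ 1.    0.    0.  ]
 [-0.    0.97  0.26]
 [-0.   -0.26  0.97]] 339.9308710074541 325.30592075212087 238.67057079044176
top scraper [(array([ 489.7, -374.7]), array([30. , 95.5]), 68.6, 223), (array([ 489.5, -375.2]), array([22.5, 61.8]), 67.3, 277)]
top reader [(array([453.3, 365.6]), array([86.3, 85.3]), 12.4, 1238)]
top cover [(array([564.2,  83.7]), array([199.2, 190. ]), 80.8, 3849)]
scene scraper [(array([ 491.6, -373.7]), array([34.2, 94. ]), 68.6, 208), (array([ 489.6, -375.1]), array([27., 63.]), 70.0, 179)]
scene rod [(array([ 518. , -213.7]), array([ 19.8, 120. ]), 79.3, 257)]
scene reader [(array([457.2, 365.8]), array([87.5, 83.9]), 11.9, 1357)]
scene cover [(array([566.5,  83.3]), array([201.7, 191.2]), 80.1, 3699)]
```

Run:
```python
from h import *
go([489.7,-375,220],tool(68.6))
```

```text
turn [  -0.    -0.  -138.5] shift now [-10.45 -33.1    0.27] shift after [29.76 17.86  0.27] t 1.8
```

```bash
python3 -m inch '[{"tx":-1.8,"ty":-5.5},{"tx":-1.8,"ty":-5.5},{"tx":-1.8,"ty":-5.5},{"tx":-1.8,"ty":-5.5},{"tx":-1.8,"ty":-5.5},{"tx":-1.5,"ty":-5.6},{"az":-10.6},{"az":-10.6},{"az":-10.6},{"az":-10.6},{"az":-10.6},{"az":-10.6}]' && python3 -m inch '[{"az":-10.6},{"az":-10.6},{"az":-10.6},{"az":-10.6},{"az":-10.6},{"az":-10.6},{"az":-10.6},{}]'
python3 - <<'E'
from h import *
go([489.7,-375,35],tool(68.6))
im,d,c=shot('wrist','w1.png')
P=cloud(d,c); P=P[np.hypot(P[:,0]-490,P[:,1]+375)<70]
print(rect(P,20,33),rect(P,72,90))
print(np.percentile(P[P[:,2]>70][:,2],[10,50,90]))
E
```

```text
turn [  -0.    -0.  -138.5] shift now [-10.45 -33.1   18.77] shift after [29.76 17.86 18.77] t 1.8
(array([0., 0.]), array([0., 0.]), 0.0, 0) (array([0., 0.]), array([0., 0.]), 0.0, 0)$[0]: bad value
Traceback (most recent call last):
IndexError: index -1 is out of bounds for axis 0 with size 0
```

View pics/w1.png

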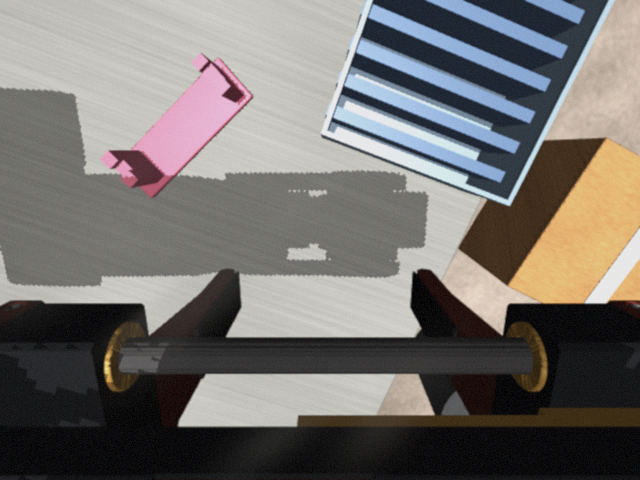

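The picture shows no move happened: the arm is still at its start, with the pink look-alike at about (180,130). The rows need every field, so I'll send them in full.

```bash
python3 -m inch '[{"tx":-1.8,"ty":-5.5,"tz":0,"ax":0,"ay":0,"az":0,"jaw":1},{"tx":-1.8,"ty":-5.5,"tz":0,"ax":0,"ay":0,"az":0,"jaw":1},{"tx":-1.8,"ty":-5.5,"tz":0,"ax":0,"ay":0,"az":0,"jaw":1},{"tx":-1.8,"ty":-5.5,"tz":0,"ax":0,"ay":0,"az":0,"jaw":1},{"tx":-1.8,"ty":-5.5,"tz":0,"ax":0,"ay":0,"az":0,"jaw":1},{"tx":-1.5,"ty":-5.6,"tz":0,"ax":0,"ay":0,"az":0,"jaw":1},{"tx":0,"ty":0,"tz":0,"ax":0,"ay":0,"az":-10.6,"jaw":1},{"tx":0,"ty":0,"tz":0,"ax":0,"ay":0,"az":-10.6,"jaw":1},{"tx":0,"ty":0,"tz":0,"ax":0,"ay":0,"az":-10.6,"jaw":1},{"tx":0,"ty":0,"tz":0,"ax":0,"ay":0,"az":-10.6,"jaw":1},{"tx":0,"ty":0,"tz":0,"ax":0,"ay":0,"az":-10.6,"jaw":1},{"tx":0,"ty":0,"tz":0,"ax":0,"ay":0,"az":-10.6,"jaw":1}]'
python3 - <<'E'
from h import *
go([489.7,-375,35],tool(68.6))
E
```

```text
t: 3.35
ee_pos: [489.6, -374.5, 222.7]
orientation: [-3.137, 0.163, 0.0]
ft_force: [-0.5, 0.4, -1.0]
width: 87.4
turn [ -0.    0.  -74.5] shift now [ 0.02  0.04 18.77] shift after [-0.04  0.03 18.77] t 3.35
```

```bash
python3 -m inch '[{"tx":0,"ty":0,"tz":0,"ax":0,"ay":0,"az":-10.6,"jaw":1},{"tx":0,"ty":0,"tz":0,"ax":0,"ay":0,"az":-10.6,"jaw":1},{"tx":0,"ty":0,"tz":0,"ax":0,"ay":0,"az":-10.6,"jaw":1},{"tx":0,"ty":0,"tz":0,"ax":0,"ay":0,"az":-10.6,"jaw":1},{"tx":0,"ty":0,"tz":0,"ax":0,"ay":0,"az":-10.6,"jaw":1},{"tx":0,"ty":0,"tz":0,"ax":0,"ay":0,"az":-10.6,"jaw":1},{"tx":0,"ty":0,"tz":0,"ax":0,"ay":0,"az":-10.9,"jaw":1}]' || python3 -m inch '[{"tx":0,"ty":0,"tz":0,"ax":0,"ay":0,"az":-10.6,"jaw":1},{"tx":0,"ty":0,"tz":0,"ax":0,"ay":0,"az":-10.6,"jaw":1},{"tx":0,"ty":0,"tz":0,"ax":0,"ay":0,"az":-10.6,"jaw":1},{"tx":0,"ty":0,"tz":0,"ax":0,"ay":0,"az":-10.6,"jaw":1},{"tx":0,"ty":0,"tz":0,"ax":0,"ay":0,"az":-10.6,"jaw":1},{"tx":0,"ty":0,"tz":0,"ax":0,"ay":0,"az":-10.6,"jaw":1},{"tx":0,"ty":0,"tz":0,"ax":0,"ay":0,"az":-10.6,"jaw":1}]'
python3 - <<'E'
from h import *
go([489.7,-375,35],tool(68.6))
im,d,c=shot('wrist','w2.png')
P=cloud(d,c); P=P[np.hypot(P[:,0]-490,P[:,1]+375)<70]
print(rect(P,20,33),rect(P,72,90))
print(np.percentile(P[(P[:,2]>70)&(P[:,2]<95)][:,2],[10,50,90]))
E
```

```text
t: 4.22
ee_pos: [489.6, -374.6, 222.7]
orientation: [2.601, 1.762, 0.0]
ft_force: [-0.1, -0.9, -0.4]
width: 88.0
turn [ 0.   0.  -0.4] shift now [-0.04  0.03 18.77] shift after [-0.04  0.03 18.77] t 4.22
(array([ 489.3, -373.6]), array([29.9, 93.8]), 68.4, 804) (array([ 489. , -373.4]), array([21.8, 61.1]), 68.3, 1544)
[77.97198603 79.95024793 81.02551959]out of range: a turn must lie within [-10.7, 10.7]
```

View pics/w2.png

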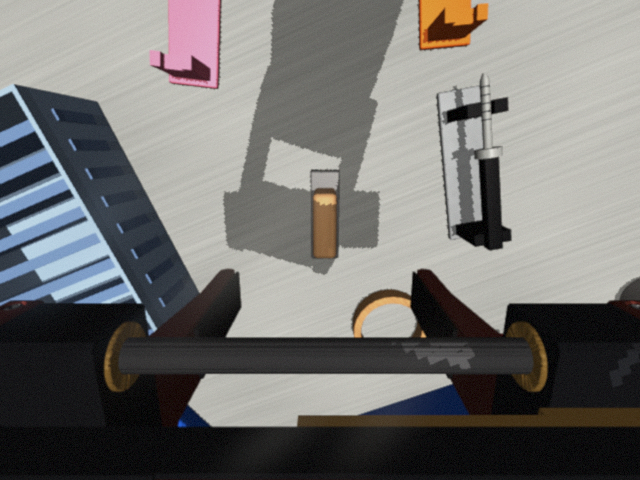

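The scraper is at about (325,215), with a wooden handle on a grey foot, so it is not the blue one. The wrist and top measurements agree to 1.5 mm. I'll descend and grip.

```bash
python3 -m inch '[{"tx":0.1,"ty":0,"tz":5,"ax":0,"ay":0,"az":0,"jaw":1},{"tx":0,"ty":0,"tz":5,"ax":0,"ay":0,"az":0,"jaw":1},{"tx":0,"ty":0,"tz":5,"ax":0,"ay":0,"az":0,"jaw":1},{"tx":0,"ty":0,"tz":2.5,"ax":0,"ay":0,"az":0,"jaw":1},{"tx":0,"ty":0,"tz":1.1,"ax":0,"ay":0,"az":0,"jaw":1},{"tx":0,"ty":0,"tz":0,"ax":0,"ay":0,"az":0,"jaw":0},{"tx":0,"ty":0,"tz":0,"ax":0,"ay":0,"az":0,"jaw":0},{"tx":0,"ty":0,"tz":0,"ax":0,"ay":0,"az":0,"jaw":0},{"tx":0,"ty":0,"tz":0,"ax":0,"ay":0,"az":0,"jaw":0},{"tx":0,"ty":0,"tz":0,"ax":0,"ay":0,"az":0,"jaw":0},{"tx":0,"ty":0,"tz":0,"ax":0,"ay":0,"az":0,"jaw":0},{"tx":0,"ty":0,"tz":0,"ax":0,"ay":0,"az":0,"jaw":0}]'
```

```text
t: 5.78
ee_pos: [490.0, -373.8, 36.7]
orientation: [2.606, 1.754, -0.0]
ft_force: [-0.3, -0.8, 1.0]
width: 22.0
```

```bash
python3 -m inch '[{"tx":0,"ty":0,"tz":-3,"ax":0,"ay":0,"az":0,"jaw":0},{"tx":0,"ty":0,"tz":-6,"ax":0,"ay":0,"az":0,"jaw":0},{"tx":0,"ty":0,"tz":-6,"ax":0,"ay":0,"az":-6,"jaw":0},{"tx":0,"ty":0,"tz":-1.5,"ax":0,"ay":0,"az":-6,"jaw":0}]'
python3 - <<'E'
from h import *
go([593,-5,200],tool(80.5))
E
```

```text
t: 6.28
ee_pos: [491.5, -374.9, 206.0]
orientation: [2.4, 2.017, 0.002]
ft_force: [-0.4, 0.9, -1.9]
width: 22.0
turn [ 0.3  0.2 -0.4] shift now [38.18  3.63  0.5 ] shift after [38.15  3.9   0.6 ] t 6.28
```

```bash
python3 -m inch '[{"tx":4.5,"ty":0.5,"tz":0,"ax":0,"ay":0,"az":0,"jaw":0},{"tx":5.6,"ty":0.5,"tz":0,"ax":0,"ay":0,"az":0,"jaw":0},{"tx":5.6,"ty":0.5,"tz":0,"ax":0,"ay":0,"az":0,"jaw":0},{"tx":5.6,"ty":0.5,"tz":0,"ax":0,"ay":0,"az":0,"jaw":0},{"tx":5.6,"ty":0.5,"tz":0,"ax":0,"ay":0,"az":0,"jaw":0},{"tx":5.6,"ty":0.7,"tz":0,"ax":0,"ay":0,"az":0,"jaw":0},{"tx":4,"ty":0.5,"tz":0,"ax":0,"ay":0,"az":0,"jaw":0},{"tx":1.6,"ty":0,"tz":0,"ax":0,"ay":0,"az":0,"jaw":0},{"tx":0,"ty":0,"tz":0,"ax":0,"ay":0,"az":0,"jaw":0},{"tx":0,"ty":0,"tz":0,"ax":0,"ay":0,"az":0,"jaw":0}]'
python3 - <<'E'
from h import *
go([593,-5,200],tool(80.5))
im,d,c=shot('wrist','w3.png')
np.savez('w3.npz',d=d,**{k:np.array(v) for k,v in c.items()})
P=cloud(d,c); Q=P[(P[:,0]>440)&(P[:,0]<690)&(P[:,1]>-50)&(P[:,1]<220)]
print(np.percentile(Q[(Q[:,2]>22)&(Q[:,2]<34)][:,2],[5,50,95]),rect(Q,22,34))
for k in range(3):
    m=masks_of('wrist','chip%d'%k) if k==0 else []
    for r in m: 
        C=cloud(d,c,r['pixels']); print('chip',round(r['score'],2),np.round(r['location']),np.round(np.median(C,0),1))
r=masks_of('wrist','tube')
for q in r[:2]:
    C=cloud(d,c,q['pixels']); print('tube',round(q['score'],2),np.round(q['location']),np.round(np.median(C,0),1),np.round(np.percentile(C,[1,99],0)))
# overlay
T=lambda x,y,z:(np.array([561.2,59.3,0])+x*np.array([.986,-.165,0])+y*np.array([.165,.986,0])+np.array([0,0,z]))
for p in [(95,-75,30),(95,65,30),(-95,65,30),(-95,-75,30),(-25,0,90),(95,121,24),(-95,121,24)]:
    u=proj(T(*p),c)[0]; cv2.circle(im,tuple(int(round(a)) for a in u),3,(255,0,0),1)
cv2.imwrite('pics/w3o.png',im[:,:,::-1])
E
```

```text
t: 7.52
ee_pos: [592.7, -6.2, 201.5]
orientation: [-2.409, -2.016, 0.001]
ft_force: [0.2, -0.8, -1.8]
width: 21.9
turn [-0.   0.  -0.7] shift now [0.13 0.01 0.15] shift after [0.13 0.01 0.15] t 7.53
[24.5493747  30.26983452 31.58096293] (array([565.3,  85.8]), array([200.9, 190.4]), 80.7, 21928)
chip 0.77 [381. 250.] [629.4  44.8  37.2]
chip 0.54 [406. 223.] [607.9  72.6  37.2]
chip 0.45 [378. 195.] [575.9  47.   37.2]
chip 0.34 [298. 385.] [750.6 -64.1  60.5]
tube 0.58 [398. 104.] [501.8  68.1  82. ] [[463.  55.  55.]
 [540.  85.  99.]]
```

View pics/w3o.png

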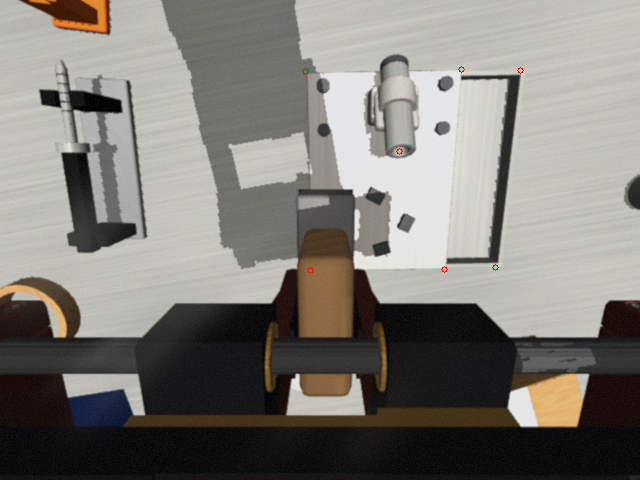

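Three chips sit at (375,195), (406,223) and (381,250), and the cover overlay matches. The scraper's line at cover x≈43 spans all of them, so I'll lower it behind them.

```bash
python3 -m inch '[{"tx":0.8,"ty":0,"tz":4,"ax":0,"ay":0,"az":-0.7,"jaw":0},{"tx":0,"ty":0,"tz":4,"ax":0,"ay":0,"az":0,"jaw":0},{"tx":0,"ty":0,"tz":3.3,"ax":0,"ay":0,"az":0,"jaw":0},{"tx":0,"ty":0,"tz":1.5,"ax":0,"ay":0,"az":0,"jaw":0},{"tx":0,"ty":0,"tz":0.4,"ax":0,"ay":0,"az":0,"jaw":0},{"tx":0,"ty":0,"tz":0,"ax":0,"ay":0,"az":0,"jaw":0}]'
python3 - <<'E'
from h import *
go([595,1.6,68],tool(80.6))
E
```

```text
t: 8.43
ee_pos: [595.3, 2.6, 70.5]
orientation: [2.396, 2.031, 0.002]
ft_force: [-0.7, 0.3, -1.4]
width: 21.9
turn [ 0.1 -0.  -0. ] shift now [-0.1  -0.01  0.25] shift after [-0.1  -0.01  0.25] t 8.43
```

```bash
python3 -m inch '[{"tx":0,"ty":0,"tz":0.25,"ax":0,"ay":0,"az":0,"jaw":0},{"tx":0.8,"ty":0,"tz":0,"ax":0,"ay":0,"az":0,"jaw":0},{"tx":1,"ty":0,"tz":0,"ax":0,"ay":0,"az":0,"jaw":0},{"tx":1,"ty":0,"tz":0,"ax":0,"ay":0,"az":0,"jaw":0},{"tx":1,"ty":0,"tz":0,"ax":0,"ay":0,"az":0,"jaw":0},{"tx":1,"ty":0,"tz":0,"ax":0,"ay":0,"az":0,"jaw":0},{"tx":1,"ty":0,"tz":0,"ax":0,"ay":0,"az":0,"jaw":0},{"tx":1,"ty":0,"tz":0,"ax":0,"ay":0,"az":0,"jaw":0},{"tx":1,"ty":0,"tz":0,"ax":0,"ay":0,"az":0,"jaw":0},{"tx":1,"ty":0,"tz":0,"ax":0,"ay":0,"az":0,"jaw":0},{"tx":1,"ty":0,"tz":0,"ax":0,"ay":0,"az":0,"jaw":0},{"tx":1,"ty":0,"tz":0,"ax":0,"ay":0,"az":0,"jaw":0}]'
python3 - <<'E'
from h import *
go([595+.165*108,1.6+.986*108,68],tool(80.6))
im,d,c=shot('wrist','w4.png')
E
```

```text
t: 9.93
ee_pos: [612.3, 110.0, 67.2]
orientation: [-2.396, -2.032, 0.0]
ft_force: [0.2, 0.1, -2.6]
width: 22.1
turn [-0. -0. -0.] shift now [-0.19  0.08 -0.08] shift after [-0.19  0.08 -0.08] t 9.93
```

View pics/w4.png

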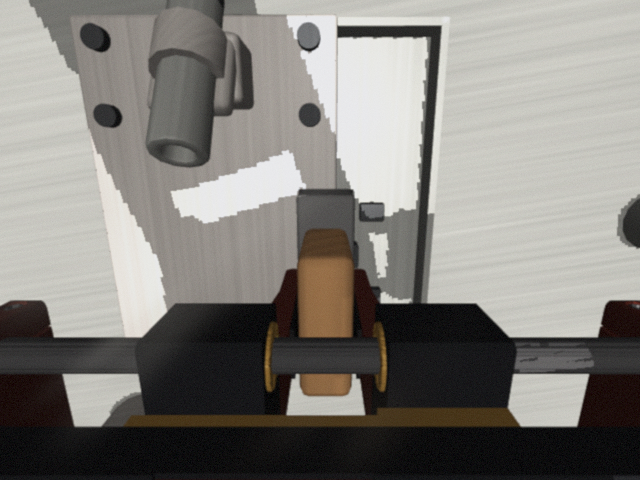

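Chips are at (372,211) and (376,293) in the trough, and a third is partly hidden at (355,250) by the foot. I'll push 6 mm further, lift, back off and look.

```bash
python3 -m inch '[{"tx":0.6,"ty":0,"tz":0,"ax":0,"ay":0,"az":0,"jaw":0},{"tx":0,"ty":0,"tz":0,"ax":0,"ay":0,"az":0,"jaw":0},{"tx":0,"ty":0,"tz":-1.5,"ax":0,"ay":0,"az":0,"jaw":0},{"tx":0,"ty":0,"tz":-5,"ax":0,"ay":0,"az":0,"jaw":0},{"tx":0,"ty":0,"tz":-6,"ax":0,"ay":0,"az":0,"jaw":0},{"tx":-4,"ty":0,"tz":-2,"ax":0,"ay":0,"az":0,"jaw":0},{"tx":-5.5,"ty":0,"tz":0,"ax":0,"ay":0,"az":0,"jaw":0},{"tx":-3,"ty":0,"tz":0,"ax":0,"ay":0,"az":0,"jaw":0},{"tx":0,"ty":0,"tz":0,"ax":0,"ay":0,"az":0,"jaw":0}]'
python3 - <<'E'
from h import *
im,d,c=shot('wrist','w5.png')
for r in masks_of('wrist','chip0'):
    C=cloud(d,c,r['pixels']); p=np.median(C,0); q=p[:2]-[561.2,60]
    print('chip',round(r['score'],2),np.round(r['location']),np.round(p,1),'cover',np.round([q@[.986,-.165],q@[.165,.986]]),len(C))
P=cloud(d,c); q=P[:,:2]-[561.2,60]; x=q@[.986,-.165]; y=q@[.165,.986]
s=(x>0)&(x<95)&(y>-40)&(y<60); print('plate residue',np.sum(s&(P[:,2]>34)&(P[:,2]<45)), s.sum())
go([489.5,-373.6,200],tool(68.6))
cv2.imwrite('pics/w5c.png',cv2.resize(im[50:300,300:600],None,fx=2,fy=2,interpolation=2)[:,:,::-1])
E
```

```text
t: 11.1
ee_pos: [592.4, -10.2, 213.4]
orientation: [2.399, 2.027, 0.001]
ft_force: [-0.2, 0.6, -3.0]
width: 22.0
chip 0.66 [456. 215.] [613.3 129.3  15.5] cover [40. 77.] 136
chip 0.66 [326. 271.] [568.7  -4.4 255.5] cover [ 18. -62.] 9441
chip 0.53 [467. 187.] [588.7 146.8  11.1] cover [13. 90.] 170
chip 0.48 [461. 241.] [646.6 137.3  10.9] cover [71. 90.] 185
plate residue 0 35760
turn [ 0.  -0.  11.9] shift now [-37.75  -4.19   1.28] shift after [-37.8    3.71   1.3 ] t 11.2
```

View pics/w5c.png

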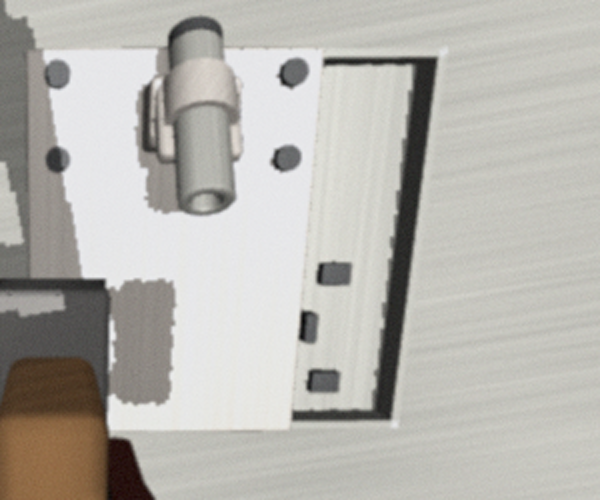

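All three chips are in the trough: two flat, and the middle one leaning on the plate wall at y≈75, z≈13, which is within limits. Next I'll take the scraper back to its spot.

```bash
python3 -m inch '[{"tx":-4,"ty":-0.6,"tz":0,"ax":0,"ay":0,"az":0,"jaw":0},{"tx":-5.6,"ty":-0.6,"tz":0,"ax":0,"ay":0,"az":0,"jaw":0},{"tx":-5.6,"ty":-0.6,"tz":0,"ax":0,"ay":0,"az":0,"jaw":0},{"tx":-5.6,"ty":-0.6,"tz":0,"ax":0,"ay":0,"az":0,"jaw":0},{"tx":-5.6,"ty":-0.6,"tz":0,"ax":0,"ay":0,"az":0,"jaw":0},{"tx":-5.6,"ty":-0.6,"tz":0,"ax":0,"ay":0,"az":0,"jaw":0},{"tx":-4,"ty":-0.6,"tz":0,"ax":0,"ay":0,"az":0,"jaw":0},{"tx":-1.75,"ty":0,"tz":0,"ax":0,"ay":0,"az":6,"jaw":0},{"tx":0,"ty":0,"tz":5,"ax":0,"ay":0,"az":5.9,"jaw":0},{"tx":0,"ty":0,"tz":5,"ax":0,"ay":0,"az":0,"jaw":0},{"tx":0,"ty":0,"tz":3,"ax":0,"ay":0,"az":0,"jaw":0},{"tx":0,"ty":0,"tz":0,"ax":0,"ay":0,"az":0,"jaw":0}]'
python3 - <<'E'
from h import *
go([489.5,-373.6,36.7],tool(68.6))
E
```

```text
t: 12.7
ee_pos: [489.1, -371.6, 79.9]
orientation: [-2.589, -1.771, 0.002]
ft_force: [-0.5, 0.5, -2.4]
width: 21.6
turn [-0.3 -0.1  0.2] shift now [-0.18  0.14  4.32] shift after [-0.17  0.12  4.32] t 12.7
```

```bash
python3 -m inch '[{"tx":0,"ty":0,"tz":2.5,"ax":0,"ay":0,"az":0,"jaw":0},{"tx":0,"ty":0,"tz":1.3,"ax":0,"ay":0,"az":0,"jaw":0},{"tx":0,"ty":0,"tz":0.4,"ax":0,"ay":0,"az":0,"jaw":0},{"tx":0,"ty":0,"tz":0.15,"ax":0,"ay":0,"az":0,"jaw":0},{"tx":0,"ty":0,"tz":0,"ax":0,"ay":0,"az":0,"jaw":0}]'
```

```text
t: 13.32
ee_pos: [490.1, -373.9, 39.4]
orientation: [2.593, 1.772, 0.001]
ft_force: [-0.7, -0.1, -1.6]
width: 21.7
```

```bash
python3 -m inch '[{"tx":0,"ty":0,"tz":0.2,"ax":0,"ay":0,"az":0,"jaw":0},{"tx":0,"ty":0,"tz":0,"ax":0,"ay":0,"az":0,"jaw":0}]'
python3 - <<'E'
from h import *
for i in range(3):
    viewer.get_image('wrist'); o=get_obs(); print(np.round(o['ee_pos'],1),np.round(o['ft_force'],1))
E
```

```text
t: 13.58
ee_pos: [489.7, -373.6, 36.8]
orientation: [2.594, 1.772, 0.0]
ft_force: [0.5, 0.2, -2.9]
width: 21.9
[ 489.7 -373.6   36.8] [-0.3 -0.3 -2.3]
[ 489.7 -373.6   36.8] [-0.3  0.2 -2. ]
[ 489.7 -373.6   36.7] [ 0.6  0.1 -3.4]
```

```bash
python3 -m inch '[{"tx":0,"ty":0,"tz":0.1,"ax":0,"ay":0,"az":0,"jaw":0},{"tx":0,"ty":0,"tz":0,"ax":0,"ay":0,"az":0,"jaw":0}]'; python3 -m inch '[{"tx":0,"ty":0,"tz":0.1,"ax":0,"ay":0,"az":0,"jaw":0},{"tx":0,"ty":0,"tz":0,"ax":0,"ay":0,"az":0,"jaw":0}]'
```

```text
t: 13.98
ee_pos: [489.7, -373.6, 36.7]
orientation: [2.594, 1.772, 0.0]
ft_force: [-3.0, 1.1, 7.7]
width: 21.9
t: 14.22
ee_pos: [489.7, -373.7, 36.7]
orientation: [2.594, 1.772, 0.0]
ft_force: [-4.9, 4.3, 16.3]
width: 21.9
```

```bash
python3 -m inch '[{"tx":0,"ty":0,"tz":-0.2,"ax":0,"ay":0,"az":0,"jaw":1},{"tx":0,"ty":0,"tz":0,"ax":0,"ay":0,"az":0,"jaw":1},{"tx":0,"ty":0,"tz":0,"ax":0,"ay":0,"az":0,"jaw":1},{"tx":0,"ty":0,"tz":0,"ax":0,"ay":0,"az":0,"jaw":1},{"tx":0,"ty":0,"tz":-3,"ax":0,"ay":0,"az":0,"jaw":1},{"tx":0,"ty":0,"tz":-5,"ax":0,"ay":0,"az":0,"jaw":1},{"tx":0,"ty":0,"tz":-6,"ax":0,"ay":0,"az":0,"jaw":1},{"tx":0,"ty":0,"tz":-5,"ax":0,"ay":0,"az":0,"jaw":1}]'
python3 - <<'E'
from h import *
f=np.load('w3.npz'); c={k:f[k] for k in ['fx','fy','cx','cy','rvec','tvec']}
P=cloud(f['d'],c); P=P[(abs(P[:,0]-510)<110)&(abs(P[:,1]+214)<60)]
for lo,hi in [(57,62),(61.5,68),(68,75)]: print(lo,rect(P,lo,hi))
go([520,-210,222],tool(79.3))
E
```

```text
t: 15.22
ee_pos: [489.8, -373.7, 228.8]
orientation: [2.593, 1.772, 0.0]
ft_force: [-0.4, -0.2, -0.5]
width: 87.6
57 (array([ 496.3, -210.4]), array([ 38.2, 162.6]), 78.1, 1585)
61.5 (array([ 497.8, -206.7]), array([ 37.8, 161.1]), 81.8, 2723)
68 (array([ 485.5, -206.4]), array([18.6, 13.4]), 44.6, 165)
turn [  0.    0.  -10.6] shift now [16.35 -3.13  0.67] shift after [16.64 -0.07  0.68] t 15.22
```

```bash
python3 -m inch '[{"tx":4.5,"ty":-0.5,"tz":0,"ax":0,"ay":0,"az":0,"jaw":1},{"tx":5.5,"ty":-0.8,"tz":0,"ax":0,"ay":0,"az":0,"jaw":1},{"tx":4.5,"ty":-1,"tz":0,"ax":0,"ay":0,"az":0,"jaw":1},{"tx":1.5,"ty":-0.8,"tz":0,"ax":0,"ay":0,"az":0,"jaw":1},{"tx":0,"ty":0,"tz":0,"ax":0,"ay":0,"az":-10.6,"jaw":1},{"tx":0,"ty":0,"tz":0,"ax":0,"ay":0,"az":0,"jaw":1}]'
python3 - <<'E'
from h import *
im,d,c=shot('wrist','w6.png')
np.savez('w6.npz',d=d,**{k:np.array(v) for k,v in c.items()})
P=cloud(d,c); P=P[(abs(P[:,0]-510)<110)&(abs(P[:,1]+214)<60)]
C=P[(P[:,2]>67)&(P[:,2]<75)&(np.hypot(P[:,0]-485,P[:,1]+206)<20)]; print('collar top',np.round(C.mean(0),1),len(C))
a=np.radians(-10.5); H=P[(P[:,2]>62)&(P[:,2]<68)]
# handle top points: flat at z=65
print(np.percentile(H[:,2],[5,50,95]),rect(H,62,68))
q=H[:,:2]-[530,-215]
for it in range(4):
    ex=np.array([np.cos(a),np.sin(a)]); ey=np.array([-ex[1],ex[0]])
    x=q@ex; y=q@ey
    k=(x>-25)&(x<35)&(abs(y-np.median(y))<8); p=np.polyfit(x[k],y[k],1); a+=np.arctan(p[0])
    print(np.degrees(a),p,k.sum(),x[abs(y-p[1])<7].min(),x[abs(y-p[1])<7].max())
cv2.imwrite('pics/w6c.png',cv2.resize(im[0:300,170:470],None,fx=2,fy=2,interpolation=2)[:,:,::-1])
o=get_obs();print(o['ee_pos'])
E
```

```text
t: 15.98
ee_pos: [518.8, -213.6, 226.6]
orientation: [2.42, 2.003, -0.0]
ft_force: [0.9, 0.0, 0.0]
width: 88.0
collar top [ 484.6 -208.    69.3] 152
[62.24081068 64.89401433 66.48449952] (array([ 498.4, -210.6]), array([ 35.2, 158.2]), 78.1, 1689)
-11.643742029626116 [-0.01996472 -2.35223285] 812 -111.01374964460115 47.22130187301232
-12.15716808506038 [-0.00896121 -2.40585279] 823 -110.99424341553377 47.23462933473378
-12.136808881476087 [ 3.55335151e-04 -2.39921695e+00] 822 -110.97110276521322 47.234491178120216
-12.135740369081494 [ 1.86490594e-05 -2.39930222e+00] 822 -110.9721900577974 47.23456887595613
[ 518.80080528 -213.78413913  226.62173962]
```

View pics/w6c.png

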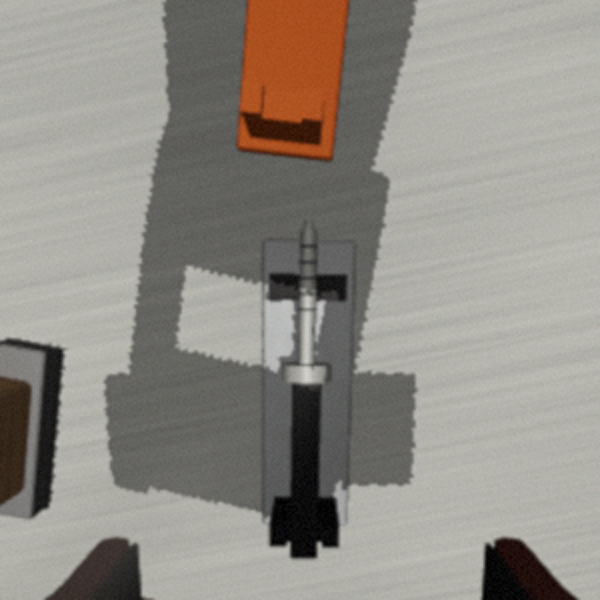

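The rod is on the grey rest, with its handle at about (305,440) in the crop and its tip at (308,230). The orange rest at (290,80) is the look-alike and stays untouched.

Run:
```python
from h import *
go([532,-217.9,39],tool(77.9))
```

```text
turn [0.  0.  1.2] shift now [-0.15  1.37 18.76] shift after [-0.13  1.38 18.76] t 16.02
```

```bash
python3 -m inch '[{"tx":-0.13,"ty":1.38,"tz":0,"ax":0,"ay":0,"az":1.2,"jaw":1},{"tx":0,"ty":0,"tz":4,"ax":0,"ay":0,"az":0,"jaw":1},{"tx":0,"ty":0,"tz":5,"ax":0,"ay":0,"az":0,"jaw":1},{"tx":0,"ty":0,"tz":5,"ax":0,"ay":0,"az":0,"jaw":1},{"tx":0,"ty":0,"tz":3,"ax":0,"ay":0,"az":0,"jaw":1},{"tx":0,"ty":0,"tz":1.76,"ax":0,"ay":0,"az":0,"jaw":1},{"tx":0,"ty":0,"tz":0,"ax":0,"ay":0,"az":0,"jaw":0},{"tx":0,"ty":0,"tz":0,"ax":0,"ay":0,"az":0,"jaw":0},{"tx":0,"ty":0,"tz":0,"ax":0,"ay":0,"az":0,"jaw":0},{"tx":0,"ty":0,"tz":0,"ax":0,"ay":0,"az":0,"jaw":0},{"tx":0,"ty":0,"tz":0,"ax":0,"ay":0,"az":0,"jaw":0},{"tx":0,"ty":0,"tz":0,"ax":0,"ay":0,"az":0,"jaw":0}]'
python3 - <<'E'
from h import *
go([532,-217.9,39],tool(77.9))
E
```

```text
t: 17.52
ee_pos: [532.3, -217.1, 39.3]
orientation: [2.44, 1.979, 0.0]
ft_force: [-0.9, -0.1, 0.6]
width: 31.5
turn [0.  0.  0.2] shift now [-0.09 -0.02  0.03] shift after [-0.09 -0.02  0.03] t 17.52
```

```bash
python3 -m inch '[{"tx":0,"ty":0,"tz":0,"ax":0,"ay":0,"az":0,"jaw":0},{"tx":0,"ty":0,"tz":0,"ax":0,"ay":0,"az":0,"jaw":0},{"tx":0,"ty":0,"tz":0,"ax":0,"ay":0,"az":0,"jaw":0}]'; python3 -m inch '[{"tx":0,"ty":0,"tz":-2,"ax":0,"ay":0,"az":0,"jaw":0},{"tx":0,"ty":0,"tz":-5,"ax":0,"ay":0,"az":0,"jaw":0},{"tx":0,"ty":0,"tz":-6,"ax":0,"ay":0,"az":0,"jaw":0},{"tx":0,"ty":0,"tz":-6,"ax":0,"ay":0,"az":0,"jaw":0},{"tx":0,"ty":0,"tz":-3,"ax":0,"ay":0,"az":0,"jaw":0},{"tx":0,"ty":0,"tz":0,"ax":0,"ay":0,"az":0,"jaw":0},{"tx":0,"ty":0,"tz":0,"ax":0,"ay":0,"az":0,"jaw":0}]'
python3 - <<'E'
from h import *
im,d,c=shot('wrist','w7.png'); o=get_obs()
Rc=R.from_rotvec(o['orientation']).as_matrix()
P=(cloud(d,c)-o['ee_pos'])@Rc   # tool frame
S=P[(abs(P[:,0])<16)&(P[:,1]<-20)&(P[:,1]>-130)&(P[:,2]>-45)&(P[:,2]<10)]
for a in range(-130,-20,6):
    k=S[(S[:,1]>=a)&(S[:,1]<a+6)]
    if len(k): print(a,len(k),'x',np.round(np.percentile(k[:,0],[5,50,95]),1),'z',np.round(np.percentile(k[:,2],[2,20,50]),1))
print(S[:,1].min())
E
```

```text
t: 17.9
ee_pos: [532.2, -217.3, 39.0]
orientation: [2.44, 1.979, -0.0]
ft_force: [-1.0, -3.2, 1.5]
width: 13.5
t: 18.77
ee_pos: [531.4, -216.5, 258.3]
orientation: [-2.439, -1.978, 0.001]
ft_force: [0.1, -0.4, -1.4]
width: 14.1
-124 1 x [0.3 0.3 0.3] z [-19.1 -19.1 -19.1]
-118 210 x [-1.2  1.4  4. ] z [-23.1 -22.1 -21.3]
-112 370 x [-2.   1.4  5.1] z [-24.  -23.  -22.3]
-106 375 x [-2.1  1.4  4.8] z [-24.1 -23.  -22.2]
-100 369 x [-2.1  1.4  5.2] z [-24.2 -23.2 -22.3]
-94 340 x [-2.1  1.4  4.9] z [-24.1 -23.1 -22.4]
-88 329 x [-2.1  1.4  4.9] z [-23.8 -23.1 -22.2]
-82 330 x [-2.2  1.4  5. ] z [-24.1 -23.1 -22.4]
-76 320 x [-1.9  1.6  5. ] z [-24.  -23.  -22.3]
-70 298 x [-1.9  1.6  5.1] z [-23.8 -23.1 -22.3]
-64 294 x [-1.9  1.4  5.1] z [-24.  -23.1 -22.3]
-58 599 x [-7.8  1.4 10.6] z [-31.4 -28.1 -22.8]
-52 845 x [-8.7  1.4 11.9] z [-31.7 -30.9 -29.7]
-46 478 x [-6.2  1.6  9. ] z [-31.3 -29.1 -26.3]
-40 486 x [-4.8  1.8  8. ] z [-27.3 -26.5 -26. ]
-34 461 x [-4.9  1.4  8. ] z [-27.4 -26.6 -26.1]
-28 444 x [-4.6  1.6  7.7] z [-27.2 -26.5 -26.1]
-22 146 x [-4.5  1.4  7.6] z [-27.5 -26.6 -26.3]
-118.02219709300192
```

```bash
cat >> h.py <<'E'
M=np.array([536.5,63.9,90.]); PSI=-9.4
def ins(s,M=M,psi=PSI,zr=19.6):
    """TCP pose with the collar s mm out of the rim"""
    p=np.radians(psi); x=np.array([-np.sin(p),np.cos(p),0]); y=np.array([np.cos(p)*.8660254,np.sin(p)*.8660254,.5]); z=np.cross(x,y)
    return M+(s+53)*y+zr*z, np.c_[x,y,z]
E
python3 - <<'E'
from h import *
p,Rt=ins(90); print(p); p[2]=258; go(p,Rt)
E
```

```text
[668.34711396  42.07285183 144.52590216]
turn [-30.1   0.6  -2.5] shift now [28.13  8.09 -0.04] shift after [27.75  8.08  4.62] t 18.82
```

```bash
python3 -m inch '[{"tx":4,"ty":1.2,"tz":0,"ax":0,"ay":0,"az":0,"jaw":0},{"tx":5.5,"ty":1.5,"tz":0,"ax":0,"ay":0,"az":0,"jaw":0},{"tx":5.5,"ty":1.5,"tz":0,"ax":0,"ay":0,"az":0,"jaw":0},{"tx":5.5,"ty":1.5,"tz":0,"ax":0,"ay":0,"az":0,"jaw":0},{"tx":5,"ty":1.5,"tz":0,"ax":0,"ay":0,"az":0,"jaw":0},{"tx":2.6,"ty":0.9,"tz":0,"ax":0,"ay":0,"az":0,"jaw":0},{"tx":0,"ty":0,"tz":0,"ax":-10,"ay":0.2,"az":-0.8,"jaw":0},{"tx":0,"ty":0,"tz":0,"ax":-10,"ay":0.2,"az":-0.8,"jaw":0},{"tx":0,"ty":0,"tz":0,"ax":-10,"ay":0.2,"az":-0.8,"jaw":0},{"tx":0,"ty":0,"tz":0,"ax":0,"ay":0,"az":0,"jaw":0}]'
python3 - <<'E'
from h import *
p,Rt=ins(90); go(p,Rt)
E
```

```text
t: 20.08
ee_pos: [665.1, 40.6, 255.6]
orientation: [2.066, 1.753, 0.458]
ft_force: [0.3, 0.7, -0.7]
width: 13.9
turn [-0.5  0.2  0.1] shift now [ 0.23 -5.22  9.81] shift after [ 0.19 -5.3   9.77] t 20.07
```

```bash
python3 -m inch '[{"tx":0.2,"ty":-1.8,"tz":3.3,"ax":-0.5,"ay":0,"az":0,"jaw":0},{"tx":0,"ty":-1.9,"tz":3.6,"ax":0,"ay":0,"az":0,"jaw":0},{"tx":0,"ty":-1.6,"tz":2.9,"ax":0,"ay":0,"az":0,"jaw":0},{"tx":0,"ty":0,"tz":0,"ax":0,"ay":0,"az":0,"jaw":0},{"tx":0,"ty":0,"tz":0,"ax":0,"ay":0,"az":0,"jaw":0}]'
cat > rel.py <<'E'
from h import *
import sys
f=sys.argv[1]; s=float(sys.argv[2])
im,d,c=shot('wrist',f); o=get_obs()
p,Rt=ins(s); go(p,Rt)
Rc=R.from_rotvec(o['orientation']).as_matrix()
P=(cloud(d,c)-o['ee_pos'])@Rc
P=P[(abs(P[:,0])<20)&(P[:,1]<-20)&(P[:,1]>-230)&(P[:,2]>-45)&(P[:,2]<20)]
for a in range(-225,-60,8):
    k=P[(P[:,1]>=a)&(P[:,1]<a+8)]
    if len(k)>20:
        zt=np.percentile(k[:,2],3); e=k[k[:,2]<zt+5]
        print(a+4,len(k),'x lo/hi/mid',np.round([e[:,0].min(),e[:,0].max(),np.mean(np.percentile(e[:,0],[3,97]))],1),'ztop',round(zt,1))
E
python3 rel.py w8.png 90
```

```text
t: 20.7
ee_pos: [675.1, 41.9, 148.8]
orientation: [2.057, 1.741, 0.474]
ft_force: [0.7, 0.1, -0.4]
width: 13.7
turn [ 0.6  0.1 -0.1] shift now [-0.11 -0.83  0.08] shift after [-0.11 -0.83  0.09] t 20.75
-117 151 x lo/hi/mid [-1.6  4.8  1.5] ztop -23.0
-109 494 x lo/hi/mid [-2.4  5.6  1.4] ztop -23.9
-101 496 x lo/hi/mid [-2.4  5.7  1.4] ztop -23.9
-93 458 x lo/hi/mid [-2.5  5.3  1.6] ztop -23.8
-85 450 x lo/hi/mid [-2.5  5.4  1.6] ztop -23.9
-77 423 x lo/hi/mid [-2.6  5.5  1.6] ztop -23.8
-69 419 x lo/hi/mid [-2.2  5.5  1.6] ztop -23.9
-61 390 x lo/hi/mid [-2.3  5.6  1.4] ztop -23.8
```

View pics/w8.png

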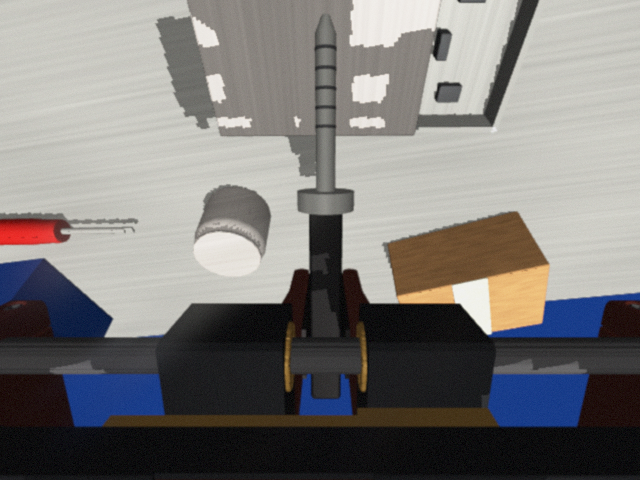

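The tube is out of the wrist view, since the tip is already at row 15. I'll fit cylinders to the rod and tube in the other cameras, where camera bias cancels, and in the earlier wrist clouds.

```bash
cat > fit.py <<'E'
from h import *
from scipy.optimize import least_squares
p0,Rt=ins(0); a=Rt[:,1]
def cyl(P,c0,r,lo,hi,box):
    """axis offset (x,z in tube frame), slopes (deg); P in frame at M: x side, y along out of mouth, z down-normal"""
    Q=(P-c0)@Rt; Q=Q[(Q[:,1]>lo)&(Q[:,1]<hi)&(np.hypot(Q[:,0],Q[:,2])<box)]
    ym=(lo+hi)/2
    f=lambda v: np.hypot(Q[:,0]-v[0]-v[1]*(Q[:,1]-ym),Q[:,2]-v[2]-v[3]*(Q[:,1]-ym))-r
    s=least_squares(f,[0,0,0,0],loss='soft_l1',f_scale=.7); v=s.x
    return np.round([v[0],v[2],np.degrees(v[1]),np.degrees(v[3])],2),len(Q),round(float(np.median(abs(f(v)))),2)
if __name__=='__main__':
    f=np.load('w3.npz'); print('w3 tube',cyl(cloud(f['d'],{k:f[k] for k in ['fx','fy','cx','cy','rvec','tvec']}),M,12,-28,-4,18))
    o=get_obs(); Rc=R.from_rotvec(o['orientation']).as_matrix()
    H=o['ee_pos']+Rc@[0,0,-19.6]     # handle centre
    q=(H-M)@Rt; print('handle in tube frame',np.round(q,1))
    for n in ['top','scene']:
        im,d,c=shot(n,n+'2.png'); P=cloud(d,c)
        print(n,'tube',cyl(P,M,12,-28,-4,18)); 
        C=H-118*Rc[:,1]
        print(n,'rod rel. kinematic',cyl(P,C,4,6,60,7), 'collar',cyl(P,C,12,66,72,16))
        for nm,c0,lo,hi in [('tube end y',M,-12,12)]:
            Q=(P-c0)@Rt; k=(np.hypot(Q[:,0],Q[:,2])<13)&(Q[:,1]>-30)&(Q[:,1]<12); print(nm,np.round(np.percentile(Q[k][:,1],[90,97,99.5,100]),1),k.sum())
E
python3 fit.py
```

```text
w3 tube (array([ 0.75,  0.01,  0.94, -1.65]), 991, 0.41)
handle in tube frame [  1.1 151.1  -0.9]
top tube (array([0., 0., 0., 0.]), 0, nan)
top rod rel. kinematic (array([0., 0., 0., 0.]), 0, nan) collar (array([0., 0., 0., 0.]), 0, nan)
  return _methods._mean(a, axis=axis, dtype=dtype,
  ret = ret.dtype.type(ret / rcount)
Traceback (most recent call last):
  File "fit.py", line 22, in <module>
    Q=(P-c0)@Rt; k=(np.hypot(Q[:,0],Q[:,2])<13)&(Q[:,1]>-30)&(Q[:,1]<12); print(nm,np.round(np.percentile(Q[k][:,1],[90,97,99.5,100]),1),k.sum())
                                                                                            ~~~~~~~~~~~~~^^^^^^^^^^^^^^^^^^^^^^^^^^^^
IndexError: index -1 is out of bounds for axis 0 with size 0
```

```bash
sed -i "s/\['top','scene'\]/['scene']/" fit.py; python3 fit.py
python3 - <<'E'
from h import *
im=cv2.imread('pics/scene2.png'); cv2.imwrite('pics/scene2c.png',cv2.resize(im[180:330,240:440],None,fx=4,fy=4,interpolation=2))
E
```

```text
w3 tube (array([ 0.75,  0.01,  0.94, -1.65]), 991, 0.41)
handle in tube frame [  1.2 151.   -1.2]
scene tube (array([ -1.11,   0.23,  -7.67, -15.57]), 38, 1.52)
scene rod rel. kinematic (array([ -1.99,   3.01,   1.49, -10.18]), 17, 0.4) collar (array([-1.97,  0.25, -4.85, 13.79]), 24, 0.69)
tube end y [-7.8 -4.4 -4.4 -4.4] 32
```

View pics/scene2c.png

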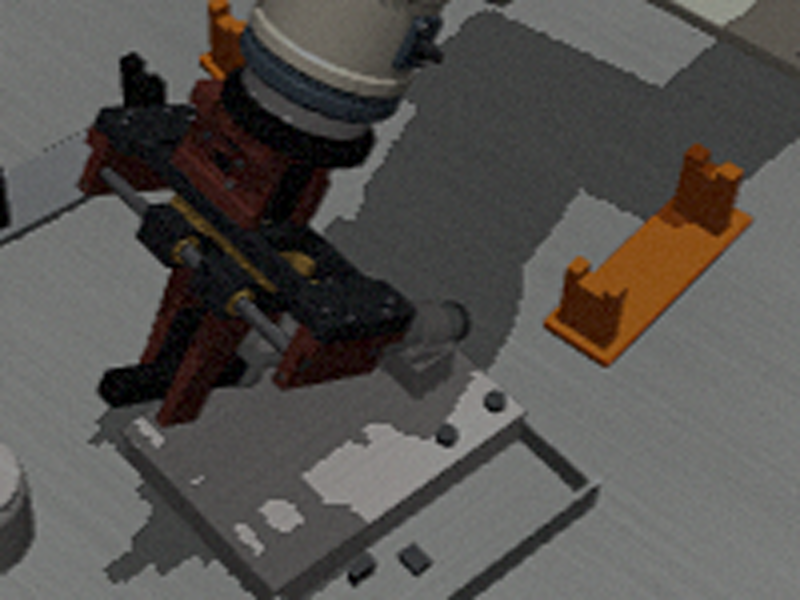

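```bash
python3 -m inch '[{"tx":1,"ty":0,"tz":-4,"ax":0.4,"ay":0,"az":0,"jaw":0},{"tx":2,"ty":-2,"tz":-4,"ax":0,"ay":0,"az":0,"jaw":0},{"tx":1,"ty":-3,"tz":-3,"ax":0,"ay":0,"az":0,"jaw":0},{"tx":0,"ty":0,"tz":0,"ax":0,"ay":0,"az":0,"jaw":0},{"tx":0,"ty":0,"tz":0,"ax":0,"ay":0,"az":0,"jaw":0}]'
cat > fit2.py <<'E'
from fit import *
import sys
im,d,c=shot('wrist',sys.argv[1]); o=get_obs(); Rc=R.from_rotvec(o['orientation']).as_matrix()
P=cloud(d,c); np.savez('w9.npz',P=P,o=o['ee_pos'],Rc=Rc)
print('orientation error to insertion',np.round(np.degrees(R.from_matrix(Rc.T@Rt).as_rotvec()),2))
for lo,hi in [(-28,-4),(-34,-2),(-22,-3)]: print('tube',cyl(P,M,12,lo,hi,18))
Q=(P-M)@Rt; k=(np.hypot(Q[:,0]-.7,Q[:,2])<12.5)&(Q[:,1]>-30)&(Q[:,1]<15)&(Q[:,2]<-3); print('mouth',np.round(np.percentile(Q[k][:,1],[90,97,99.5,100]),1),k.sum())
# rod in tool frame, same shot
T=(P-o['ee_pos'])@Rc
S=T[(abs(T[:,0]-1.4)<5)&(T[:,1]>-112)&(T[:,1]<-60)&(T[:,2]<-10)&(T[:,2]>-28)]
f=lambda v: np.hypot(S[:,0]-v[0]-v[1]*(S[:,1]+86),S[:,2]-v[2]-v[3]*(S[:,1]+86))-4
v=least_squares(f,[0,0,-19,0],loss='soft_l1',f_scale=.5).x; print('rod tool x,z at y=-86',np.round(v[[0,2]],2),'slopes deg',np.round(np.degrees(v[[1,3]]),2))
E
python3 fit2.py w9.png
```

```text
t: 21.48
ee_pos: [583.7, 98.4, 219.0]
orientation: [2.06, 1.746, 0.472]
ft_force: [1.0, 0.0, -0.4]
width: 14.0
orientation error to insertion [ 0.19  0.03 -0.06]
tube (array([ 0.62,  0.47,  0.24, -0.01]), 1517, 0.42)
tube (array([ 0.62,  0.49,  0.1 , -0.1 ]), 2148, 0.45)
tube (array([0.63, 0.45, 0.4 , 0.54]), 1091, 0.38)
mouth [-2.8 -0.6 -0.1  0.1] 1536
rod tool x,z at y=-86 [  1.55 -19.03] slopes deg [0.13 0.01]
```

```bash
cat >> h.py <<'E'
_,_R=ins(0); M=M+_R@np.array([-0.93,0,-0.1])
def ins2(s): return ins(s,M)
E
python3 - <<'E'
from h import *
go(*ins2(80))
E
```

```text
turn [ 0.2  0.  -0.1] shift now [-4.23  3.29 11.04] shift after [-4.24  3.32 11.03] t 21.52
```

```bash
python3 -m inch '[{"tx":-2,"ty":2,"tz":0,"ax":0.2,"ay":0,"az":-0.1,"jaw":0},{"tx":-2.2,"ty":1.3,"tz":2,"ax":0,"ay":0,"az":0,"jaw":0},{"tx":0,"ty":0,"tz":4,"ax":0,"ay":0,"az":0,"jaw":0},{"tx":0,"ty":0,"tz":3.5,"ax":0,"ay":0,"az":0,"jaw":0},{"tx":0,"ty":0,"tz":1.5,"ax":0,"ay":0,"az":0,"jaw":0},{"tx":0,"ty":0,"tz":0,"ax":0,"ay":0,"az":0,"jaw":0},{"tx":0,"ty":0,"tz":0,"ax":0,"ay":0,"az":0,"jaw":0},{"tx":0,"ty":0,"tz":0,"ax":0,"ay":0,"az":0,"jaw":0}]'
python3 - <<'E'
from h import *
go(*ins2(80))
E
```

```text
t: 22.52
ee_pos: [658.4, 43.2, 140.2]
orientation: [2.061, 1.75, 0.468]
ft_force: [0.4, -1.0, -1.1]
width: 13.6
turn [0.  0.  0.1] shift now [-0.05  0.09  0.12] shift after [-0.05  0.09  0.12] t 22.52
```

```bash
python3 -m inch '[{"tx":-0.05,"ty":0,"tz":0.12,"ax":0,"ay":0,"az":0,"jaw":0},{"tx":0,"ty":0,"tz":0,"ax":0,"ay":0,"az":0,"jaw":0},{"tx":0,"ty":0,"tz":0,"ax":0,"ay":0,"az":0,"jaw":0}]'
python3 - <<'E'
from h import *
go(*ins2(80))
viewer.get_image('wrist');go(*ins2(80))
E
```

```text
t: 22.9
ee_pos: [658.6, 42.5, 138.0]
orientation: [2.062, 1.75, 0.466]
ft_force: [-0.0, 0.8, -1.3]
width: 13.4
turn [-0.1  0.1  0.1] shift now [ 0.03  0.16 -0.09] shift after [ 0.03  0.16 -0.09] t 22.9
turn [-0.1  0.1  0.1] shift now [ 0.03  0.16 -0.1 ] shift after [ 0.03  0.16 -0.1 ] t 22.95
```

```bash
python3 -m inch '[{"tx":0.03,"ty":0,"tz":-0.1,"ax":0,"ay":0,"az":0.1,"jaw":0},{"tx":0,"ty":-0.3,"tz":0,"ax":0,"ay":0,"az":0,"jaw":0},{"tx":0,"ty":-0.3,"tz":0,"ax":0,"ay":0,"az":0,"jaw":0},{"tx":0,"ty":0,"tz":0,"ax":0,"ay":0,"az":0,"jaw":0},{"tx":0,"ty":0,"tz":0,"ax":0,"ay":0,"az":0,"jaw":0}]'
python3 - <<'E'
from h import *
viewer.get_image('wrist');go(*ins2(72.5))
E
```

```text
t: 23.58
ee_pos: [653.1, 43.7, 135.7]
orientation: [2.064, 1.749, 0.466]
ft_force: [-0.3, 1.1, -1.1]
width: 13.9
turn [-0.1  0.1 -0. ] shift now [-0.    0.01 -0.01] shift after [-0.    0.01 -0.01] t 23.62
```

Alignment is within 0.1 mm by measurement, so I'll advance into the bore gently.

```bash
python3 -m inch '[{"tx":0,"ty":-0.5,"tz":0,"ax":0,"ay":0,"az":0,"jaw":0},{"tx":0,"ty":-0.5,"tz":0,"ax":0,"ay":0,"az":0,"jaw":0},{"tx":0,"ty":-0.5,"tz":0,"ax":0,"ay":0,"az":0,"jaw":0},{"tx":0,"ty":-0.5,"tz":0,"ax":0,"ay":0,"az":0,"jaw":0},{"tx":0,"ty":0,"tz":0,"ax":0,"ay":0,"az":0,"jaw":0},{"tx":0,"ty":0,"tz":0,"ax":0,"ay":0,"az":0,"jaw":0}]'
python3 - <<'E'
from h import *
viewer.get_image('wrist');o=get_obs();print(np.round(o['ft_force'],1),np.round(o['moment'],2));go(*ins2(52.5))
E
```

```text
t: 24.38
ee_pos: [636.1, 46.5, 125.8]
orientation: [2.063, 1.749, 0.467]
ft_force: [0.5, 0.1, -0.8]
width: 13.5
[-1.1 -0.7 -1. ] [0.12 0.16 0.05]
turn [-0.1  0.1 -0. ] shift now [-0.01 -0.01 -0.  ] shift after [-0.01 -0.01 -0.  ] t 24.43
```

```bash
python3 -m inch '[{"tx":0,"ty":-0.7,"tz":0,"ax":0,"ay":0,"az":0,"jaw":0},{"tx":0,"ty":-0.8,"tz":0,"ax":0,"ay":0,"az":0,"jaw":0},{"tx":0,"ty":-0.8,"tz":0,"ax":0,"ay":0,"az":0,"jaw":0},{"tx":0,"ty":-0.8,"tz":0,"ax":0,"ay":0,"az":0,"jaw":0},{"tx":0,"ty":-0.8,"tz":0,"ax":0,"ay":0,"az":0,"jaw":0},{"tx":0,"ty":-0.7,"tz":0,"ax":0,"ay":0,"az":0,"jaw":0},{"tx":0,"ty":0,"tz":0,"ax":0,"ay":0,"az":0,"jaw":0},{"tx":0,"ty":0,"tz":0,"ax":0,"ay":0,"az":0,"jaw":0}]'
python3 - <<'E'
from h import *
viewer.get_image('wrist');o=get_obs();print(np.round(o['ft_force'],1),np.round(o['moment'],2));go(*ins2(6.5))
E
```

```text
t: 25.42
ee_pos: [597.1, 53.0, 103.1]
orientation: [2.063, 1.748, 0.467]
ft_force: [-1.1, -0.1, 0.6]
width: 14.1
[-1.  -0.7  0.4] [0.08 0.27 0.01]
turn [-0.1  0.1 -0. ] shift now [-0.01 -0.03  0.01] shift after [-0.01 -0.03  0.01] t 25.48
```

Now 6.8 mm from the rim. I'll go the last bit in 1 mm steps and watch the force.

```bash
python3 -m inch '[{"tx":0,"ty":-0.25,"tz":0,"ax":0,"ay":0,"az":0,"jaw":0},{"tx":0,"ty":-0.2,"tz":0,"ax":0,"ay":0,"az":0,"jaw":0},{"tx":0,"ty":0,"tz":0,"ax":0,"ay":0,"az":0,"jaw":0},{"tx":0,"ty":0,"tz":0,"ax":0,"ay":0,"az":0,"jaw":0}]'; python3 -m inch '[{"tx":0,"ty":-0.1,"tz":0,"ax":0,"ay":0,"az":0,"jaw":0},{"tx":0,"ty":0,"tz":0,"ax":0,"ay":0,"az":0,"jaw":0},{"tx":0,"ty":0,"tz":0,"ax":0,"ay":0,"az":0,"jaw":0}]';  python3 - <<'E'
from h import *
viewer.get_image('wrist');o=get_obs();print(np.round(o['ft_force'],1),np.round(o['moment'],2));go(*ins2(0))
E
```

```text
t: 25.98
ee_pos: [592.9, 53.7, 100.7]
orientation: [2.064, 1.749, 0.467]
ft_force: [2.0, 0.6, 2.5]
width: 13.6
t: 26.35
ee_pos: [591.9, 53.8, 100.0]
orientation: [2.064, 1.749, 0.466]
ft_force: [0.6, -0.7, 3.0]
width: 14.1
[ 1.5 -0.4  3. ] [ 0.11 -0.08 -0.03]
turn [-0.1  0.1 -0. ] shift now [-0.   -0.07  0.  ] shift after [-0.   -0.07  0.  ] t 26.4
```

```bash
python3 -m inch '[{"tx":0,"ty":-0.1,"tz":0,"ax":0,"ay":0,"az":0,"jaw":0},{"tx":0,"ty":0,"tz":0,"ax":0,"ay":0,"az":0,"jaw":0},{"tx":0,"ty":0,"tz":0,"ax":0,"ay":0,"az":0,"jaw":0}]';  python3 -m inch '[{"tx":0,"ty":-0.1,"tz":0,"ax":0,"ay":0,"az":0,"jaw":0},{"tx":0,"ty":0,"tz":0,"ax":0,"ay":0,"az":0,"jaw":0},{"tx":0,"ty":0,"tz":0,"ax":0,"ay":0,"az":0,"jaw":0}]'
python3 - <<'E'
from h import *
viewer.get_image('wrist');o=get_obs();print(np.round(o['ft_force'],1),np.round(o['moment'],2));go(*ins2(0))
E
```

```text
t: 26.78
ee_pos: [591.4, 54.0, 99.7]
orientation: [2.063, 1.748, 0.467]
ft_force: [2.8, -0.1, 3.9]
width: 13.8
t: 27.15
ee_pos: [591.2, 54.1, 99.7]
orientation: [2.063, 1.748, 0.468]
ft_force: [5.2, -1.3, 4.4]
width: 13.8
[ 4.8 -1.3  4.8] [-0.14 -0.76  0.01]
turn [-0.   0.1 -0. ] shift now [-0.02  0.01  0.01] shift after [-0.02  0.01  0.01] t 27.2
```

```bash
python3 -m inch '[{"tx":0,"ty":-0.2,"tz":0,"ax":0,"ay":0,"az":0,"jaw":0},{"tx":0,"ty":0,"tz":0,"ax":0,"ay":0,"az":0,"jaw":0},{"tx":0,"ty":0,"tz":0,"ax":0,"ay":0,"az":0,"jaw":0},{"tx":0,"ty":0,"tz":0,"ax":0,"ay":0,"az":0,"jaw":0}]'
python3 - <<'E'
from h import *
im,d,c=shot('wrist','w10.png');o=get_obs();print(np.round(o['ft_force'],1),np.round(o['moment'],2));go(*ins2(0))
cv2.imwrite('pics/w10c.png',cv2.resize(im[0:300,170:470],None,fx=2,fy=2,interpolation=2)[:,:,::-1])
E
```

```text
t: 27.7
ee_pos: [591.0, 54.3, 99.7]
orientation: [2.061, 1.746, 0.47]
ft_force: [10.0, -2.4, 6.0]
width: 14.1
[ 8.9 -3.3  7.1] [-0.45 -1.5  -0.08]
turn [ 0.1  0.  -0. ] shift now [-0.04  0.02  0.02] shift after [-0.04  0.02  0.02] t 27.75
```

View pics/w10c.png

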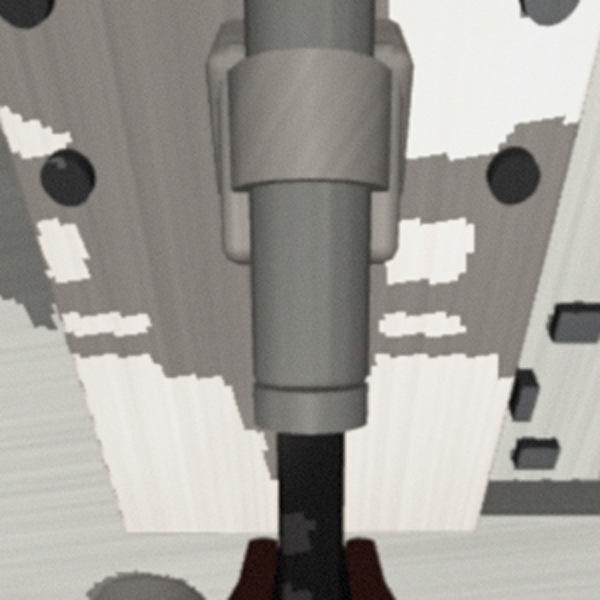

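The collar sits square and concentric on the rim, at about (310,405) in the crop, and the force was rising against the stop. Next I'll draw the rod out along the bore.

```bash
python3 -m inch '[{"tx":0,"ty":0.5,"tz":0,"ax":0,"ay":0,"az":0,"jaw":0},{"tx":0,"ty":0.8,"tz":0,"ax":0,"ay":0,"az":0,"jaw":0},{"tx":0,"ty":1,"tz":0,"ax":0,"ay":0,"az":0,"jaw":0},{"tx":0,"ty":1,"tz":0,"ax":0,"ay":0,"az":0,"jaw":0},{"tx":0,"ty":1,"tz":0,"ax":0,"ay":0,"az":0,"jaw":0},{"tx":0,"ty":1,"tz":0,"ax":0,"ay":0,"az":0,"jaw":0},{"tx":0,"ty":1,"tz":0,"ax":0,"ay":0,"az":0,"jaw":0},{"tx":0,"ty":1,"tz":0,"ax":0,"ay":0,"az":0,"jaw":0},{"tx":0,"ty":1,"tz":0,"ax":0,"ay":0,"az":0,"jaw":0},{"tx":0,"ty":1,"tz":0,"ax":0,"ay":0,"az":0,"jaw":0},{"tx":0,"ty":0,"tz":0,"ax":0,"ay":0,"az":0,"jaw":0},{"tx":0,"ty":0,"tz":0,"ax":0,"ay":0,"az":0,"jaw":0}]'; python3 rel.py w11.png 90
```

```text
t: 29.25
ee_pos: [666.7, 41.0, 143.2]
orientation: [2.065, 1.75, 0.464]
ft_force: [-0.7, 0.4, -1.3]
width: 14.1
turn [-0.2  0.1 -0. ] shift now [ 0.12  0.18 -0.03] shift after [ 0.12  0.18 -0.03] t 29.3
-117 151 x lo/hi/mid [-1.5  4.7  1.5] ztop -25.4
-109 515 x lo/hi/mid [-2.3  5.5  1.6] ztop -26.4
-101 512 x lo/hi/mid [-2.4  5.6  1.4] ztop -26.2
-93 484 x lo/hi/mid [-2.4  5.6  1.4] ztop -26.1
-85 457 x lo/hi/mid [-2.5  5.3  1.6] ztop -25.9
-77 436 x lo/hi/mid [-2.5  5.4  1.6] ztop -25.7
-69 415 x lo/hi/mid [-2.2  5.5  1.6] ztop -25.4
-61 399 x lo/hi/mid [-2.3  5.5  1.6] ztop -25.4
```

Step done: the tip is about 23 mm clear of the mouth, still gripped, and only about 1° rotated in the grip. I'll raise, level, turn and travel.

```bash
python3 -m inch '[{"tx":0,"ty":1.5,"tz":-2.6,"ax":0,"ay":0,"az":0,"jaw":0},{"tx":0,"ty":2.3,"tz":-4,"ax":0,"ay":0,"az":0,"jaw":0},{"tx":0,"ty":2.3,"tz":-4,"ax":0,"ay":0,"az":0,"jaw":0},{"tx":0,"ty":0,"tz":0,"ax":10,"ay":0,"az":0,"jaw":0},{"tx":0,"ty":0,"tz":0,"ax":10,"ay":0,"az":0,"jaw":0},{"tx":0,"ty":0,"tz":0,"ax":9.2,"ay":0,"az":0,"jaw":0},{"tx":0,"ty":0,"tz":0,"ax":0,"ay":0,"az":9,"jaw":0},{"tx":0,"ty":0,"tz":0,"ax":0,"ay":0,"az":9,"jaw":0},{"tx":0,"ty":0,"tz":0,"ax":0,"ay":0,"az":9,"jaw":0},{"tx":0,"ty":0,"tz":0,"ax":0,"ay":0,"az":9,"jaw":0},{"tx":0,"ty":0,"tz":0,"ax":0,"ay":0,"az":0,"jaw":0}]'
python3 - <<'E'
from h import *
go([538.6,282.3,230],tool(45))
E
```

```text
t: 30.68
ee_pos: [667.5, 41.2, 266.0]
orientation: [2.9, 1.19, 0.014]
ft_force: [-0.2, -0.0, -1.5]
width: 14.2
turn [ 0.6 -0.3 -0.4] shift now [  7.74 -26.25   3.38] shift after [  7.94 -26.16   3.6 ] t 30.68
```

```bash
python3 -m inch '[{"tx":1.1,"ty":-3.5,"tz":0,"ax":0.3,"ay":0,"az":0,"jaw":0},{"tx":1.5,"ty":-5.2,"tz":0,"ax":0,"ay":0,"az":0,"jaw":0},{"tx":1.5,"ty":-5.2,"tz":0.6,"ax":0,"ay":0,"az":0,"jaw":0},{"tx":1.5,"ty":-5.2,"tz":1,"ax":0,"ay":0,"az":0,"jaw":0},{"tx":1.4,"ty":-4.6,"tz":1,"ax":0,"ay":0,"az":0,"jaw":0},{"tx":0.8,"ty":-2.5,"tz":0.8,"ax":0,"ay":0,"az":0,"jaw":0},{"tx":0,"ty":0,"tz":0,"ax":0,"ay":0,"az":0,"jaw":0},{"tx":0,"ty":0,"tz":0,"ax":0,"ay":0,"az":0,"jaw":0}]'
cat > fin.py <<'E'
from h import *
import sys
im,d,c=shot('wrist',sys.argv[1]); o=get_obs(); Rc=R.from_rotvec(o['orientation']).as_matrix(); P=cloud(d,c)
for t in ['reader_glass','reader']:
    for r in masks_of('wrist',t)[:2]:
        C=cloud(d,c,r['pixels']); print(t,round(r['score'],2),np.round(r['location']),np.round(np.median(C,0),1),rect(C,22,36))
T=(P-o['ee_pos'])@Rc; S=P[(abs(T[:,0]-1.5)<5)&(T[:,1]<-100)&(T[:,1]>-122)&(T[:,2]<-10)&(T[:,2]>-40)]; ST=(S-o['ee_pos'])@Rc
print('tip',np.round(S[ST[:,1]<-114].mean(0),1),'rod back',np.round(P[(abs(T[:,0]-1.5)<5)&(T[:,1]<-60)&(T[:,1]>-66)&(T[:,2]<-10)&(T[:,2]>-40)].mean(0),1),'min y',ST[:,1].min(), 'expected tip',np.round(o['ee_pos']+Rc@[0,-118,-21.5],1))
E
python3 fin.py w12.png
python3 - <<'E'
from h import *
go([538.6,282.3,66],tool(45))
E
```

```text
t: 31.68
ee_pos: [540.4, 282.2, 231.8]
orientation: [2.904, 1.192, 0.013]
ft_force: [-0.2, -1.2, -1.2]
width: 13.9
reader_glass 0.85 [312.  94.] [455.  368.4  29.2] (array([455.6, 368.4]), array([86.6, 84.1]), 12.0, 5204)
reader 0.68 [312.  96.] [454.4 369.   29.2] (array([455.6, 368.5]), array([86.5, 83.7]), 11.9, 5132)
tip [460.  365.4 255. ] rod back [497.3 327.8 255.2] min y -118.93907174380257 expected tip [457.7 366.  252.8]
turn [ 0.3 -0.4 -0.5] shift now [-0.24 -0.29 16.6 ] shift after [-0.12 -0.2  16.6 ] t 31.82
```

```bash
python3 -m inch '[{"tx":0,"ty":-0.3,"tz":4,"ax":0,"ay":0,"az":0,"jaw":0},{"tx":0,"ty":0,"tz":5,"ax":0,"ay":0,"az":0,"jaw":0},{"tx":0,"ty":0,"tz":4,"ax":0,"ay":0,"az":0,"jaw":0},{"tx":0,"ty":0,"tz":2.5,"ax":0,"ay":0,"az":0,"jaw":0},{"tx":0,"ty":0,"tz":1,"ax":0,"ay":0,"az":0,"jaw":0},{"tx":0,"ty":0,"tz":0,"ax":0,"ay":0,"az":0,"jaw":0},{"tx":0,"ty":0,"tz":0,"ax":0,"ay":0,"az":0,"jaw":0},{"tx":0,"ty":0,"tz":0,"ax":0,"ay":0,"az":0,"jaw":0},{"tx":0,"ty":0,"tz":0,"ax":0,"ay":0,"az":0,"jaw":0}]'; python3 fin.py w13.png
python3 - <<'E'
from h import *
im,d,c=shot('scene','scene3.png'); 
for r in masks_of('scene','scraper')[:2]:
    C=cloud(d,c,r['pixels']); print('scraper',round(r['score'],2),rect(C,20,33),rect(C,70,90))
for r in masks_of('scene','chip0')[:4]:
    C=cloud(d,c,r['pixels']); p=np.median(C,0); q=p[:2]-[561.2,60]; print('chip',round(r['score'],2),np.round(p),'cover',np.round([q@[.986,-.165],q@[.165,.986]]))
for t in ['can','weight','tape','screwdriver']:
    for r in masks_of('scene',t)[:1]: print(t,round(r['score'],2),np.round(np.median(cloud(d,c,r['pixels']),0)))
o=get_obs(); print(o['t'],o['qvel'],o['width'],o['ft_force'])
cv2.imwrite('pics/scene3c.png',cv2.resize(im[130:430,150:550],(800,600),interpolation=2)[:,:,::-1])
E
```

```text
t: 32.95
ee_pos: [539.8, 285.2, 67.5]
orientation: [2.905, 1.19, 0.015]
ft_force: [-0.4, 0.2, -1.4]
width: 13.6
reader_glass 0.94 [312.  63.] [459.5 364.3  29.3] (array([455.9, 368.7]), array([84.9, 84.2]), 12.2, 18889)
reader 0.8 [312.  62.] [459.3 364.6  29.3] (array([455.9, 368.8]), array([84.9, 84. ]), 12.3, 18585)
tip [459.  368.7  90.4] rod back [496.2 331.1  90.5] min y -118.81090514288252 expected tip [456.7 369.3  88.2]
scraper 0.65 (array([ 491.8, -373.1]), array([34.1, 93.5]), 69.9, 205) (array([ 491.3, -373.6]), array([26.2, 62. ]), 69.6, 178)
chip 0.57 [590. 144.  10.] cover [15. 87.]
can 0.89 [741. -43.  58.]
weight 0.85 [635. 335.  37.]
tape 0.93 [ 650. -350.   20.]
screwdriver 0.65 [ 722. -250.   22.]
33.45 [ 0.00024237 -0.00059653 -0.00065128  0.00127005  0.00092915  0.00063244] 13.985267744392623 [-0.5271283  -0.27864367 -0.55769867]
```

View pics/scene3c.png

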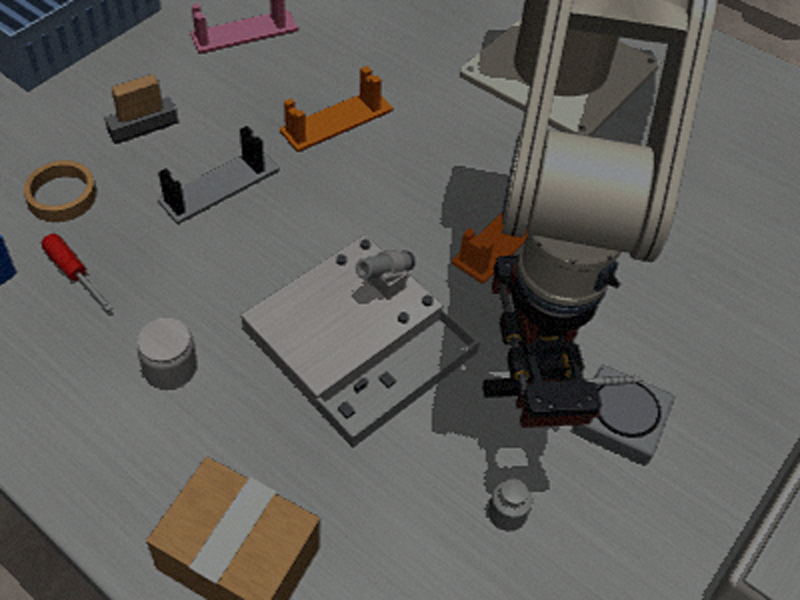

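Everything is in place: the chips are at (345,410), (362,385) and (387,378) in the trough, and the scraper stands upright at (140,110). The rod is level over the glass and the bystanders are unmoved. Handing in.

```bash
python3 -c "
from workcell import ctrl
print(ctrl.close_job())"
```

```text
the job is handed in; nothing more can be done
None
```

The job is done and handed in at about 33 s on the robot's clock. `close_job` gives no verdict, so the checks below are my own measurements.

- **Chips:** One sweep with the scraper put all three in the trough. Two lie flat and the middle one leans on the plate wall at cover y ≈ 75 mm, about 13 mm high, inside the limits. In the last scene picture the network found only one chip; I could see all three.
- **Scraper:** It stands upright and released within about 2 mm of where it started.
- **Rod in the tube:** I slid it in until the collar was on the rim. The measured stop was about 0.2 mm from the calculated one. The axial force had reached about 11 N, and the close-up showed the collar square and centred. I then drew it out until the tip was about 23 mm clear.
- **Final pose:** The rod is gripped and level, with its tip about 2 mm sideways of the glass centre and about 58 mm above it. The arm is still, and the bystanders are where they were within the measurement error (the tape core, least certain, within 6 mm).

**Problems along the way:**
- My first move was refused because its rows lacked some fields, so nothing moved. One later row was refused for too large a turn.
- The wrist camera reads about 1.5 mm off sideways, so I measured the rod and tube in the same view to cancel it.
- The rod turned about 1° in the grip when the collar stopped; I corrected for that when levelling it.

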